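# Wet the cleaning brush at the pump dispenser and dab a coaxial adapter

### The arm

A 6-joint arm with a two-finger parallel gripper is mounted at the origin on a cart in front of the work surface, level with it; the furniture and walls round the work are solid. World frame = base frame: x ahead of the robot, y to its left, z up, the work surface at z = 0. Lengths are in m, angles in rad, forces in N, time in s.
With the tool pointing down it reaches from about 0.275 to 0.775 m from the base axis. Payload 14.6 kg.
Tool frame: the origin (TCP) lies between the finger pads; the fingertips stand 19 mm ahead of it and the grasp point (between the pads) is the TCP; z points along the fingers, y is the line along which they close (so a half turn about z gives the same grasp; the last joint's range is limited). The gripper opens to 85 mm and grips with 20 to 120 N. Pads are 22 mm wide; open, the fingers measure 114 mm over their backs; the gripper's body (76 mm by 85 mm) begins 54 mm behind the grasp point. The pads swing forward as they close: fully open they stand 13 mm farther back than shut.
Start: joints at [1.149, 0.263, -0.048, 1.259, 0, 1.415], TCP at [0.138, 0.506, 0.25] pointing down, gripper open.
Joint ranges: [-2.65, 2.65], [-0.89, 1.7], [-1.18, 1.37], [-2.13, 2.11], [-1.35, 1.29], [-3.14, 3.14]. Speed limits (rad/s): [1.89, 1.89, 2.57, 2.79, 3.14, 3.14].

### API

Orientations are given as [roll, pitch, yaw] about the fixed x, y, z axes, in that order (R = Rz(yaw) Ry(pitch) Rx(roll)).
In Python, from rig import * gives the robot as it stands.
- The arm moves only by the shell command python3 -m creep 'ROWS' [FORCE]. ROWS is JSON, a list of rows, each a list of 5 numbers: the closure, from 0 (fully open) to 1 (shut), then the shift along the tool's x, y, z in cm, then the turn about the tool's z in degrees. A call has 1 to 20 rows; each row is the pose to reach, as a shift and turn from the pose commanded when the call began, along the tool's axes at that moment; what a row does not reach only later rows make up. A row lasts 1/12 s, in which the tool goes at most 41.7 mm and 7.16 degrees, less where a joint would pass 70% of its speed; a pose out of reach is approached as far as the arm can. A call with a gripper value outside its range is refused whole. The fingers move at their own pace and stop on an object; FORCE is the grip in N (left out, the last holds). Time passes only in rows, so rows that repeat a pose let the fingers close. It gives the time, the measured TCP pose, the force, the opening and the grip force at its end, in the units of the state.
- get_obs(): the state, without advancing time (a new reading comes with each control period).
- grab_frame(name): name is "side" or "top" or "wrist"; returns a dict with "image" (480x640x3 uint8, red, green, blue), "z_map" (480x640 float32, m along the optical axis (not along the pixel's ray), 0 where there is no reading), "fov_y" (degrees; the focal length in pixels is half the picture's height over the tangent of half this angle, whatever the lens; pixels are square), "cx", "cy" (the principal point, pixels), "origin" and "rotation" of the camera in the world; the wrist camera has in their place "hand_eye" (4x4, takes a point from camera to tool coordinates, whose origin is the TCP and whose axes are the flange's). Camera axes: x right, y up, looking along -z (the intrinsics and any distortion apply to the point x, -y, -z); pixel columns grow to the right and rows downward; lengths in m; the calibration is good to about 2 mm. A picture is of the moment at which its call begins: read the wrist's pose just before it.
- job_done(): hands the job in; it is judged then, once.
The state is a dict: "time_s": time; "joint_pos": joint angles; "dq": joint speeds; "joint_torque": joint torques, N m; "ee_pos": TCP position; "tool_rot": TCP orientation; "contact_force": force on the tool from outside, world axes, zero at the start; "wrist_torque": the same for the moment, N m; "width": finger opening in m; "finger_force": force on a finger pad.
Only numpy, scipy, OpenCV 4.12 (cv2) and the standard library are available. Lean on these libraries where they do the work, as an engineer would, in place of code of your own. Each camera call takes 0.05 s, during which the arm holds its last target. There are 200 camera calls.

### The job

Clean the coaxial adapter's upper end: take the brush from its rest, dip its tip into the open dish of the solvent pump dispenser and push the sprung dish all the way down with it, then dab the tip gently on the top of the standing three-step adapter. Lay the brush back in both cradles of its rest as it lay before, and flip the dispenser's lid shut so that the solvent does not dry off. Leave the adapter and the fatter two-step termination standing where they are.

Things in the scene. Friction and masses are not known exactly. Their poses are not given: they have to be found in the camera images.
- brush_grip (a point): Wooden brush, 173 mm long, 35 g: point on its centre line, where to grip it, in the square 12 x 12 mm handle. x runs along the brush to its tip, y level across. Handle x = -86 to +36 mm, then a flange 17 mm across (to 41 mm), a steel ferrule 10 mm across, a tapered rigid white tuft ending at x = 87 mm. It starts in the rest, 35 degrees tip-down; fingers from above close on its upright sides.
- brush_tip (a point): The end of the brush's tuft, on the centre line, 87 mm from brush_grip. The tuft is about 4 mm across just behind this end and 10 mm across 17 mm behind it.
- brush_rest: Fixed brush rest: metal foot 122 x 50 mm, 11 mm high, with two upright U-shaped wire cradles flared to 33 mm. Origin: centre of its underside; x points the way the brush tip points. Front cradle at x = +31 mm (crossbar 37 mm high) carries the ferrule, just below the flange, which stops it sliding down; rear one at x = -44 mm (crossbar 88 mm high, prongs to 110 mm) carries the handle.
- rest_seat (a point): Point fixed to the rest, 68 mm above its origin: brush_grip is here when the brush lies in the rest. The tip is then 71 mm ahead in x and 18 mm above the bench.
- dispenser: Loose white plastic bottle (66 mm across, 0.55 kg as built) with a grey collar and on top a sprung steel dish with a flip lid; 113 mm high with the lid shut. Origin: centre of its underside, z up. The lid's hinge is at x = +31 mm, 107 mm up, its axis along y; the opposite side (-x) is open to a tool.
- dish_floor (a point): Centre of the dish's inner floor, 95 mm above the bench when the dish is up. The dish is 12 mm deep, inside radius 20 mm at the floor and 25 mm at the rim, which is 107 mm up.
- pump (a joint): Travel of the dish in m: 0 = up, 0.008 = all the way down. Its spring needs about 1.1 N to start and 2.5 N at the bottom, and brings it up again. Dish and lid go down together.
- lid (a joint): Angle of the lid (grey disc 57 mm across, with a thumb tab) in rad: 0 = shut flat on the dish, 1.95 = leaning back open against its stop, where it starts. Nothing latches it: pushed forward past about 1.4 rad it falls shut by its own weight.
- lid_edge (a point): Point on the free edge of the lid opposite the hinge, 60 mm from the hinge axis (some 163 mm above the bench when open); the thumb tab reaches 9 mm farther.
- adapter: The loose coaxial adapter to be cleaned, of plain metal, standing on its wide end: 20 mm across, 34 mm high, 30 g, narrowing upwards in three steps. Origin: centre of its underside.
- adapter_top (a point): Centre of the adapter's small top face (about 8 mm across), 34 mm above its origin.
- termination: A loose termination, a similar standing fitting but fatter, with only two steps (21 mm across, 32 mm high, 30 g). To be left standing where it is. It and the adapter may swap places. Origin: centre of its underside.
Things that resemble listed ones, but are neither listed nor needed, are in the scene too. Of the things shaped like the dispenser, the white one is meant.

How it is judged:
By the outcome, as a careful person would: the job done as asked, in the order asked, and still so for the second after the job is handed in, with the robot touching nothing.
It also fails if it takes over 58 s, if anything falls off the work surface, if the arm or the gripper's body presses on something with over 40 N, if the wrist force passes 120 N, or if a joint passes its speed limit or range.

## Working session

There is one attempt and no reset: what is moved stays moved. The work goes in short steps, Python scripts to look and compute and a shell command to move; the robot and the scene stay as the last step left them, time stands still between calls to the robot, and variables do not carry over. Pictures are saved under pics/ and viewed, at most 12 in all, crops included, and the job is handed in when it is done.

```bash
mkdir -p pics; ls; cat > h.py <<'E'
from rig import *
import numpy as np, cv2
from scipy.spatial.transform import Rotation as R
def cam(name):
    o=get_obs(); f=grab_frame(name)
    if 'hand_eye' in f:
        T=np.eye(4); T[:3,:3]=R.from_euler('xyz',o['tool_rot']).as_matrix(); T[:3,3]=o['ee_pos']
        T=T@np.array(f['hand_eye'])
    else:
        T=np.eye(4); T[:3,:3]=np.array(f['rotation']); T[:3,3]=f['origin']
    f['T']=T; f['f']=240/np.tan(np.radians(f['fov_y'])/2); return f
def cloud(f):
    v,u=np.mgrid[:480,:640]; z=f['z_map']
    P=np.stack([(u-f['cx'])/f['f']*z,-(v-f['cy'])/f['f']*z,-z],-1)
    return P@f['T'][:3,:3].T+f['T'][:3,3]
def ray(f,u,v,h):
    d=f['T'][:3,:3]@np.array([(u-f['cx'])/f['f'],-(v-f['cy'])/f['f'],-1]); o=f['T'][:3,3]
    return o+d*(h-o[2])/d[2]
def proj(f,p):
    q=f['T'][:3,:3].T@(np.array(p)-f['T'][:3,3]); return f['cx']+f['f']*q[0]/-q[2], f['cy']-f['f']*q[1]/-q[2]
def save(f,n): cv2.imwrite('pics/'+n,cv2.cvtColor(f['image'],cv2.COLOR_RGB2BGR))
E
python3 - <<'E'
from h import *
print(get_obs())
for n in('top','side','wrist'):
    f=cam(n); save(f,n+'0.png'); print(n,{k:v for k,v in f.items() if k not in('image','z_map')})
    np.savez(n+'0.npz',**f)
E
```

```text
pics
{'time_s': 0.0, 'joint_pos': array([ 1.14872238e+00,  2.63507090e-01, -4.89934179e-02,  1.25945245e+00,
        1.13619831e-05,  1.41552216e+00]), 'dq': array([ 5.91568889e-04, -1.30833861e-03, -1.30023629e-03, -7.55660654e-04,
        8.38948926e-04,  4.90447039e-05]), 'joint_torque': array([ 1.01150330e-03, -6.37613153e+01,  3.84561861e+01,  1.37651194e-02,
       -8.50434390e-06, -1.32990536e-05]), 'ee_pos': array([0.13827726, 0.50614818, 0.2498126 ]), 'tool_rot': array([-3.14045170e+00, -1.90098816e-04,  2.87479276e+00]), 'contact_force': array([-0.46957509, -0.46142937,  0.31621613]), 'wrist_torque': array([ 0.02100634,  0.00778809, -0.03763111]), 'finger_force': 0.0, 'width': 0.08528399784631133}
top {'fov_y': 50.31112799959397, 'cx': 327.21154600739993, 'cy': 241.33746671234738, 'origin': array([ 0.29251759, -0.16169908,  0.96034275]), 'rotation': array([ 0.22348458,  0.00423263, -1.43493873]), 'T': array([[ 0.22348458,  0.00423263, -1.43493873,  0.29251759],
       [ 0.22348458,  0.00423263, -1.43493873, -0.16169908],
       [ 0.22348458,  0.00423263, -1.43493873,  0.960
[... 624 characters left out ...]
9124861, 'cx': 314.6908803816699, 'cy': 238.73119580681836, 'hand_eye': array([[-2.77151340e-04,  9.53367887e-01,  3.01810529e-01,
         7.72281130e-02],
       [ 9.99999923e-01,  1.80792956e-04,  3.47201671e-04,
         3.84634717e-04],
       [ 2.76445706e-04,  3.01810602e-01, -9.53367864e-01,
        -1.22914150e-01],
       [ 0.00000000e+00,  0.00000000e+00,  0.00000000e+00,
         1.00000000e+00]]), 'T': array([[ 0.26390965, -0.91970748, -0.29067137,  0.06397004],
       [ 0.96454662,  0.2512573 ,  0.08074394,  0.52705846],
       [-0.0012275 , -0.30167519,  0.95340997,  0.37279674],
       [ 0.        ,  0.        ,  0.        ,  1.        ]]), 'f': np.float64(332.9746735681041)}
```

```bash
sed -i "s/T\[:3,:3\]=np.array(f\['rotation'\])/T[:3,:3]=R.from_euler('xyz',f['rotation']).as_matrix()/" h.py; python3 - <<'E'
from h import *
for n in('top','side'):
    f=dict(np.load(n+'0.npz')); f['T'][:3,:3]=R.from_euler('xyz',f['rotation']).as_matrix(); np.savez(n+'0.npz',**f)
    P=cloud(f); print(n,P[240,320],P[100,100],P[400,500])
E
```

```text
top [ 0.50869678 -0.11403242  0.00123797] [ 1.09659086  0.80246068 -0.76077084] [ 0.26012817 -0.47628052 -0.00235981]
side [0.57367874 0.00587645 0.01014159] [0.45211711 2.09843146 0.08722214] [ 5.16025706e-01 -5.30180831e-01 -4.41575017e-04]
```

View pics/top0.png

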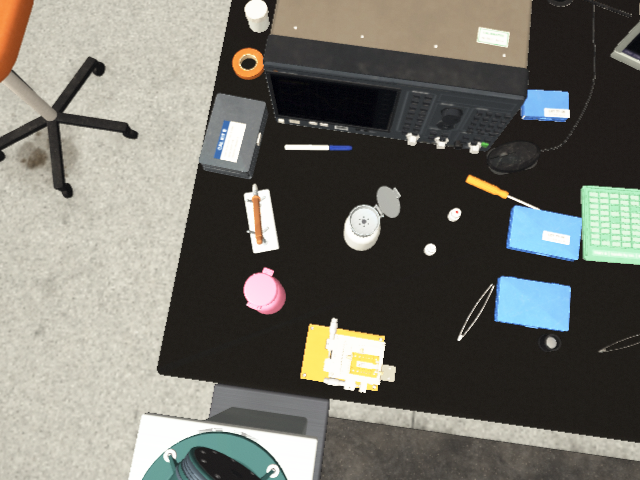

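View pics/side0.png

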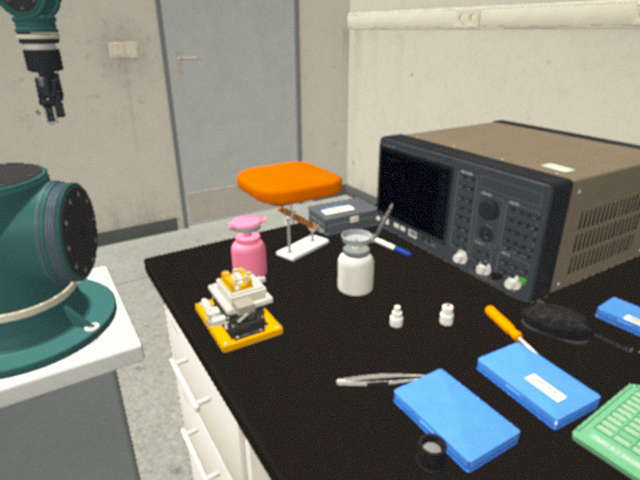

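Top view: rest with brush at about (260,220), white dispenser (362,228) with lid to (389,200), small fittings at (430,250) and (454,214). The side view shows the left/nearer one (396,317) as three-stepped (adapter), and the right one (447,314) as the fatter termination.

```bash
python3 - <<'E'
from h import *
f=dict(np.load('top0.npz',allow_pickle=True)); s=dict(np.load('side0.npz',allow_pickle=True))
for n,f_,bs in (('top',f,{'rest':(235,178,285,258),'disp':(335,175,410,260),'ad':(418,236,444,262),'term':(442,200,468,228)}),('side',s,{'rest':(270,195,335,262),'disp':(330,195,402,300),'ad':(384,300,410,332),'term':(435,298,460,330)})):
  P=cloud(f_); hsv=cv2.cvtColor(f_['image'],cv2.COLOR_RGB2HSV)
  for k,(a,b,c,d) in bs.items():
    Q=P[b:d,a:c].reshape(-1,3); H=hsv[b:d,a:c].reshape(-1,3)
    m=(Q[:,2]>.006)&(Q[:,2]<.2); 
    if k in('ad','term'):
      m=(Q[:,2]>.006)&(Q[:,2]<.06);q=Q[m]; t=q[q[:,2]>q[:,2].max()-.006]
      print(n,k,'zmax',q[:,2].max(),'bbox',q.min(0),q.max(0),'top',np.median(t,0))
    if k=='rest':
      br=m&(H[:,1]>90)&(H[:,0]<22)&(Q[:,2]<.15); q=Q[br]; 
      if len(q)>5:
        c=q.mean(0); u=np.linalg.svd(q-c)[2][0]; t=(q-c)@u
        print(n,'brush',len(q),c,'dir',u,'ends',c+u*t.min(),c+u*t.max())
      w=(H[:,1]<60)&(H[:,2]>150)&(Q[:,2]>.003)&(Q[:,2]<.02); q=Q[w]
      rr=cv2.minAreaRect((q[:,:2]*1000).astype(np.float32)); print(n,'foot',len(q),rr,np.median(q,0))
    if k=='disp':
      for lo,hi in((.01,.06),(.06,.09),(.09,.1),(.102,.112),(.115,.2)):
        q=Q[(Q[:,2]>lo)&(Q[:,2]<hi)]
        if len(q)>4:
          print(n,'disp',lo,hi,len(q),q.mean(0).round(4),q.min(0).round(4),q.max(0).round(4),np.array(cv2.minEnclosingCircle((q[:,:2]*1000).astype(np.float32))[0]))
E
```

```text
top brush 305 [ 0.51359545 -0.00233156  0.08801177] dir [-0.7807477  -0.26628253  0.56526688] ends [0.56899183 0.01656198 0.0479044 ] [ 0.46511471 -0.01886645  0.12311218]
top foot 1087 ((529.7427978515625, 3.414508819580078), (121.60118103027344, 49.74058151245117), 18.702085494995117) [ 0.52699337 -0.00279688  0.0109353 ]
top disp 0.01 0.06 253 [ 0.5075 -0.1867  0.0403] [ 0.4977 -0.2226  0.01  ] [ 0.5457 -0.1574  0.06  ] [ 530.01171875 -189.93016052]
top disp 0.06 0.09 303 [ 0.5133 -0.1884  0.0674] [ 0.499  -0.2205  0.0601] [ 0.5429 -0.1592  0.0844] [ 527.69451904 -189.35939026]
top disp 0.09 0.1 553 [ 0.5323 -0.1902  0.096 ] [ 0.5059 -0.2132  0.0907] [ 0.5556 -0.1669  0.0999] [ 530.82415771 -190.80979919]
top disp 0.102 0.112 217 [ 0.5399 -0.1971  0.107 ] [ 0.5048 -0.2242  0.1021] [ 0.5623 -0.1631  0.112 ] [ 534.66540527 -193.46434021]
top disp 0.115 0.2 569 [ 0.5594 -0.2262  0.1412] [ 0.5357 -0.2449  0.1151] [ 0.5822 -0.2054  0.1721] [ 559.29138184 -225.15008545]
top ad zmax 0.036654632893706296 bbox [ 0.50695322 -0.33237834  0.00878285] [ 0.5254231  -0.31386797  0.03665463] top 
[... 789 characters left out ...]
.09 0.1 310 [ 0.5849 -0.1498  0.0958] [ 0.5027 -0.2181  0.0902] [ 0.7317 -0.0064  0.1   ] [ 616.94122314 -104.17425537]
side disp 0.102 0.112 195 [ 0.5604 -0.1771  0.1048] [ 0.5014 -0.2236  0.102 ] [ 0.7313 -0.0455  0.1115] [ 615.77087402 -126.27587891]
side disp 0.115 0.2 120 [ 0.5473 -0.2407  0.1443] [ 0.5325 -0.2474  0.1158] [ 0.5732 -0.2235  0.1692] [ 552.82702637 -233.06958008]
side ad zmax 0.03410192296748754 bbox [ 0.50363254 -0.33622639  0.00619035] [ 0.52329681 -0.31541889  0.03410192] top [ 0.51361833 -0.32690552  0.03167076]
side term zmax 0.032649171691544965 bbox [ 0.5768081  -0.37601619  0.00606114] [ 0.59511667 -0.35482858  0.03264917] top [ 0.58587984 -0.36677396  0.02942746]
```

```bash
cat >> h.py <<'E'
def to(x,y,z,yaw):  # shift (cm, tool axes) and turn (deg) to world TCP target, yaw deg
    o=get_obs(); M=R.from_euler('xyz',o['tool_rot']).as_matrix()
    d=M.T@(np.array([x,y,z])-o['ee_pos'])*100
    t=-(yaw-np.degrees(o['tool_rot'][2])); t=(t+180)%360-180
    print('shift',d.round(2),'turn',round(t,2),'tilt',np.degrees(o['tool_rot'][:2]).round(2),'t',round(o['time_s'],2))
E
python3 -c "
from h import *
to(.53,.0034,.2,198.7)"
```

```text
shift [-51.04 -38.18   5.02] turn -33.98 tilt [-1.7995e+02 -1.0000e-02] t 0.15
```

```bash
python3 -m creep '[[0,-1,-0.7,0,0],[0,-3,-2.2,0,-3],[0,-6,-4.5,0,-9],[0,-9,-6.7,0,-15],[0,-12,-9,0,-21],[0,-15.5,-11.6,0.5,-27],[0,-19,-14.2,1,-32],[0,-22,-16.5,1.5,-34],[0,-25.5,-19,2,-34],[0,-29,-21.7,2.5,-34],[0,-32.5,-24.3,3,-34],[0,-36,-26.9,3.5,-34],[0,-39.5,-29.5,4,-34],[0,-42.5,-31.8,4.5,-34],[0,-45.5,-34,5,-34],[0,-48,-35.9,5,-34],[0,-50,-37.4,5,-34],[0,-51,-38.2,5,-34],[0,-51,-38.2,5,-34],[0,-51,-38.2,5,-34]]' 80
python3 - <<'E'
from h import *
f=cam('wrist'); save(f,'w1.png'); P=cloud(f); np.savez('w1.npz',**f)
hsv=cv2.cvtColor(f['image'],cv2.COLOR_RGB2HSV)
m=(hsv[...,1]>90)&(hsv[...,0]<22)&(P[...,2]>.03)&(P[...,2]<.14)&(abs(P[...,0]-.53)<.12)&(abs(P[...,1])<.07); q=P[m]
c=q.mean(0);u=np.linalg.svd(q-c,full_matrices=False)[2][0];u*=np.sign(u[0]); t=(q-c)@u
print(len(q),c,u,np.degrees(np.arctan2(u[1],u[0])),np.percentile(t,[1,99]))
print('ends',c+u*np.percentile(t,1),c+u*np.percentile(t,99), 'at seat',c+u*((.53-c[0])/u[0]))
w=(hsv[...,1]<60)&(hsv[...,2]>140)&(P[...,2]>.005)&(P[...,2]<.017)&(abs(P[...,0]-.53)<.1)&(abs(P[...,1])<.07);q=P[w]
print(cv2.minAreaRect((q[:,:2]*1000).astype(np.float32)),len(q))
to(.53,.0034,.068,198.7)
E
```

```text
time_s: 1.82
ee_pos: [0.529, 0.0034, 0.2001]
tool_rot: [3.141, -0.001, -2.816]
contact_force: [-0.3, 0.0, 0.5]
width: 0.0856
finger_force: 0.0
2022 [ 0.50469985 -0.00471774  0.09291651] [ 0.783427    0.26369303 -0.56276827] 18.60267444522129 [-0.05022654  0.07348833]
ends [ 0.46535102 -0.01796213  0.12118241] [0.56227259 0.01466062 0.05155961] at seat [0.53       0.00379801 0.07474236]
((529.220947265625, 3.425273895263672), (120.5264663696289, 49.643741607666016), 18.493947982788086) 3737
shift [-0.11 -0.11 13.23] turn 0.02 tilt [ 1.7997e+02 -3.0000e-02] t 1.87
```

View pics/w1.png

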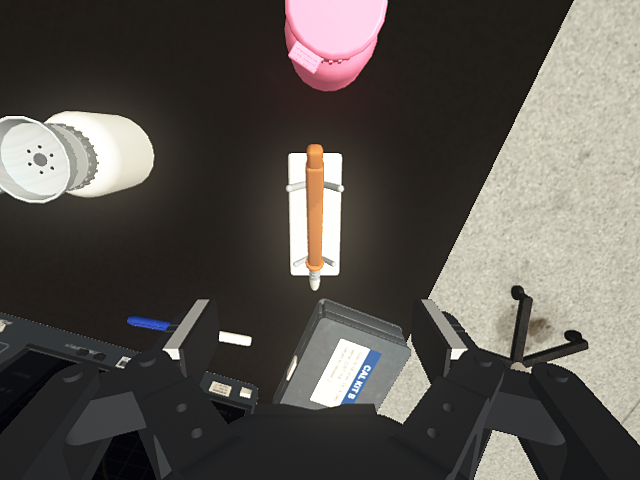

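Wrist view: brush lies along column 315 from handle end (315,150) to tip (315,285), the fingers straddle it; tool is aligned. Descend and grip.

```bash
python3 -m creep '[[0,0,0,1.5,0],[0,0,0,4,0],[0,0,0,7,0],[0,0,0,9.5,0],[0,0,0,11.5,0],[0,0,0,12.6,0],[0,-0.05,0,13.2,0],[0,-0.05,0,13.2,0],[1,-0.05,0,13.2,0],[1,-0.05,0,13.2,0],[1,-0.05,0,13.2,0],[1,-0.05,0,13.2,0],[1,-0.05,0,13.2,0],[1,-0.05,0,13.2,0],[1,-0.05,0,13.2,0]]' 80
```

```text
time_s: 3.12
ee_pos: [0.5303, 0.0036, 0.0684]
tool_rot: [-3.141, 0.0, -2.815]
contact_force: [0.2, 0.1, 1.2]
width: 0.0106
finger_force: 77.9
```

```bash
python3 -m creep '[[1,0,0,-0.5,0],[1,0,0,-2,0],[1,0,0,-4.5,0],[1,0,0,-7.5,0],[1,0,0,-10.5,0],[1,0,0,-12.5,0],[1,0,0,-13.2,0],[1,0,0,-13.2,0]]'
python3 - <<'E'
from h import *
f=cam('wrist'); save(f,'w2.png'); np.savez('w2.npz',**f); P=cloud(f)
o=get_obs(); M=R.from_euler('xyz',o['tool_rot']).as_matrix()
L=(P-o['ee_pos'])@M   # tool frame
m=(abs(L[...,1])<.012)&(L[...,2]>-.06)&(L[...,2]<.075)&(L[...,0]<.08)&(L[...,0]>-.1)&(f['z_map']>0); q=L[m]
for a in np.arange(-.08,.08,.01):
    s=q[(q[:,0]>=a)&(q[:,0]<a+.01)]
    if len(s): print(round(a,3),len(s),s.min(0).round(4),s.max(0).round(4),s.mean(0).round(4))
print('proj tip',proj(f,o['ee_pos']+M@[-.0713,0,.0499]))
to(.4903,-.141,.2,129)
E
```

```text
time_s: 3.78
ee_pos: [0.5308, 0.0035, 0.2019]
tool_rot: [-3.14, 0.003, -2.815]
contact_force: [0.8, 0.2, -0.4]
width: 0.0104
finger_force: 78.0
-0.07 37 [-0.0684 -0.0041  0.0345] [-0.0601  0.0037  0.0429] [-0.0639 -0.0003  0.0385]
-0.06 90 [-0.06   -0.0051  0.0279] [-0.0501  0.0048  0.0379] [-0.0555 -0.0002  0.0327]
-0.05 56 [-0.0499 -0.0049  0.0231] [-0.0439  0.0046  0.0294] [-0.0476 -0.      0.0266]
-0.04 217 [-0.0378 -0.0065  0.0126] [-0.03    0.0063  0.0202] [-0.0337 -0.0002  0.015 ]
-0.03 200 [-0.03   -0.0064  0.0052] [-0.02    0.0062  0.0194] [-0.0248 -0.0001  0.0092]
-0.02 294 [-0.02   -0.0074 -0.0346] [-0.01    0.0073  0.0063] [-0.0139 -0.0002 -0.0034]
-0.01 883 [-0.01   -0.0085 -0.0371] [-0.      0.0085 -0.0007] [-0.0051 -0.     -0.0178]
-0.0 1672 [ 0.    -0.012 -0.06 ] [0.01   0.0118 0.016 ] [ 0.007  -0.0002 -0.0312]
0.01 4185 [ 0.01  -0.012 -0.06 ] [0.0199 0.012  0.0151] [ 0.0133  0.0001 -0.0339]
0.02 590 [ 0.02   -0.006  -0.0297] [ 0.03    0.006  -0.0198] [ 0.0252 -0.     -0.0257]
0.03 792 [ 0.03   -0.006  -0.0368] [ 0.04    0.006  -0.0264] [ 0.0352  0.     -0.0326]
0.04 1088 [ 0.04   -0.006  -0.0441] [ 0.05    0.0061 -0.0329] [ 0.0453  0.     -0.0396]
0.05 1587 [ 0.05   -0.006  -0.0499] [ 0.06    0.0061 -0.0383] [ 0.0554  0.0001 -0.0458]
0.06 1892 [ 0.06   -0.0058 -0.0545] [ 0.07    0.0058 -0.0391] [ 0.0654  0.0001 -0.0511]
0.07 333 [ 0.07   -0.0042 -0.0517] [ 0.072   0.0044 -0.0458] [ 0.0709  0.0001 -0.0488]
proj tip (np.float64(314.7903043744063), np.float64(377.95864940974127))
shift [  8.42 -12.41   0.03] turn 69.71 tilt [-1.7998e+02  4.0000e-02] t 3.83
```

View pics/w2.png

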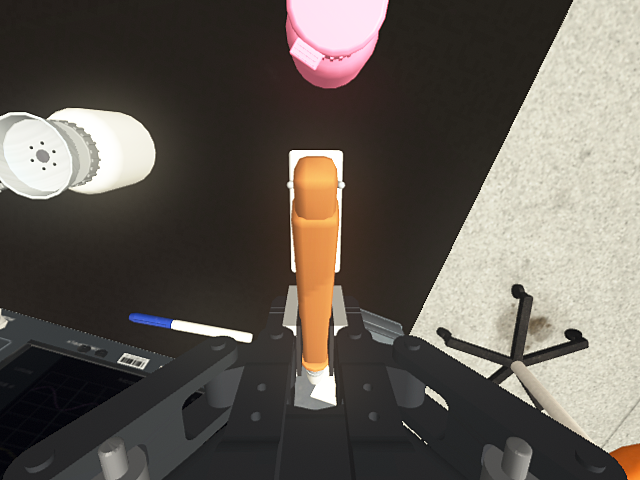

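Brush held at the original 35° (handle end matches prediction); dish centre disc at about pixel (41,156). Now refine the dish point with this view and move above the dish.

```bash
python3 -c "
from h import *
f=dict(np.load('w2.npz')); print(ray(f,41,156,.095)); t=dict(np.load('top0.npz')); P=cloud(f); print(P[156,41])
print(proj(t,(.53,-.19,.095)), proj(t,ray(f,41,156,.095)))"
python3 -m creep '[[1,0.4,-0.6,0,5],[1,1.2,-1.8,0,12],[1,2.2,-3.2,0,19],[1,3.2,-4.7,0,26],[1,4.2,-6.2,0,33],[1,5.2,-7.7,0,40],[1,6.2,-9.1,0,47],[1,7.2,-10.6,0,54],[1,8,-11.8,0,61],[1,8.4,-12.4,0,67],[1,8.4,-12.4,0,69.7],[1,8.4,-12.4,0,69.7],[1,8.4,-12.4,0,69.7]]'
python3 - <<'E'
from h import *
s=cam('side'); t=cam('top'); w=cam('wrist')
o=get_obs(); M=R.from_euler('xyz',o['tool_rot']).as_matrix(); tip=o['ee_pos']+M@[-.0713,0,.0499]; print('tip',tip)
for f in(s,t): print(proj(f,tip),proj(f,(.53,-.19,.095)))
u=cv2.resize(s['image'][170:310,300:460],None,fx=3.5,fy=3.5,interpolation=2);v=cv2.resize(t['image'][150:270,330:420],None,fx=490/120,fy=490/120,interpolation=2)
h=min(len(u),len(v)); x=np.hstack([u[:h,:430],v[:h]]); print(x.shape); cv2.imwrite('pics/d1.png',x[...,::-1])
E
```

```text
[ 0.530691   -0.19032522  0.095     ]
[ 0.53060781 -0.19013281  0.09526071]
(np.float64(363.6857161101134), np.float64(221.93267771702068)) (np.float64(363.9174322143006), np.float64(221.57881620836054))
time_s: 4.92
ee_pos: [0.4899, -0.1405, 0.1991]
tool_rot: [-3.141, -0.002, 2.253]
contact_force: [0.6, -0.2, -0.0]
width: 0.0103
finger_force: 77.9
tip [ 0.53517544 -0.19566984  0.14980885]
(np.float64(361.9736395542322), np.float64(212.0419415823621)) (np.float64(356.8033882033029), np.float64(240.16765461840933))
(np.float64(369.65183749122735), np.float64(210.77068258933167)) (np.float64(363.6857161101134), np.float64(221.93267771702068))
(490, 798, 3)
```

View pics/d1.png

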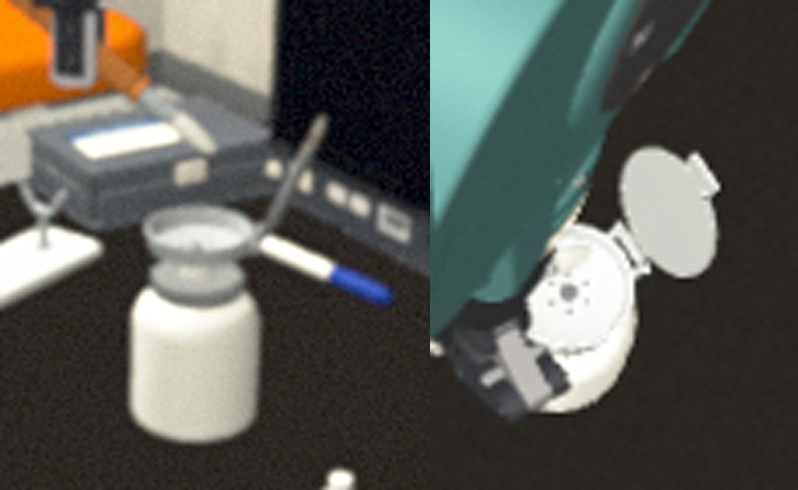

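Side view: tip at crop (215,150), as projected, above the open dish (centre (198,235)); lid leans back clear. Descend and feel for contact.

```bash
python3 -m creep '[[1,0,0,1,0],[1,0,0,2.5,0],[1,0,0,4,0],[1,0,0,4.8,0],[1,0,0,5,0],[1,0,0,5,0],[1,0,0,5,0]]'; python3 -m creep '[[1,0,0,0.1,0],[1,0,0,0.2,0],[1,0,0,0.3,0],[1,0,0,0.4,0],[1,0,0,0.5,0],[1,0,0,0.6,0],[1,0,0,0.6,0],[1,0,0,0.6,0]]'; python3 -c "
from h import *
for i in range(3): cam('wrist'); print(get_obs()['contact_force'])"
```

```text
time_s: 5.65
ee_pos: [0.4906, -0.1408, 0.1508]
tool_rot: [3.141, 0.0, 2.252]
contact_force: [-0.1, -0.2, 0.2]
width: 0.0106
finger_force: 77.9
time_s: 6.32
ee_pos: [0.4904, -0.1408, 0.1443]
tool_rot: [3.142, 0.0, 2.252]
contact_force: [0.4, 0.1, 0.5]
width: 0.0105
finger_force: 78.0
[0.16736207 0.45348977 0.59888718]
[-0.07783068  0.61843166  0.33607571]
[-0.13118078  0.01140483  0.69046143]
```

```bash
python3 -m creep '[[1,0,0,0.1,0],[1,0,0,0.2,0],[1,0,0,0.3,0],[1,0,0,0.4,0],[1,0,0,0.5,0],[1,0,0,0.5,0]]'; python3 -m creep '[[1,0,0,0.1,0],[1,0,0,0.2,0],[1,0,0,0.2,0]]';python3 -m creep '[[1,0,0,0.1,0],[1,0,0,0.2,0],[1,0,0,0.2,0]]'; python3 -c "
from h import *
for i in range(3): cam('side'); print(get_obs()['contact_force'])"
```

```text
time_s: 6.97
ee_pos: [0.4903, -0.1407, 0.1391]
tool_rot: [-3.142, -0.0, 2.252]
contact_force: [0.1, 0.1, 0.8]
width: 0.0103
finger_force: 78.0
time_s: 7.22
ee_pos: [0.4903, -0.1407, 0.1371]
tool_rot: [-3.142, -0.0, 2.252]
contact_force: [-0.3, 0.2, 1.4]
width: 0.011
finger_force: 78.1
time_s: 7.47
ee_pos: [0.4904, -0.1407, 0.1356]
tool_rot: [3.141, 0.0, 2.252]
contact_force: [-2.1, 2.7, 10.2]
width: 0.0105
finger_force: 79.0
[-2.96232421  2.66895614 10.06168947]
[-2.1835688   3.00732929  9.23946688]
[-2.37550587  2.66968174  8.64783443]
```

```bash
python3 -m creep '[[1,0,0,-0.5,0],[1,0,0,-1.5,0],[1,0,0,-3.5,0],[1,0,0,-6,0],[1,0,0,-9,0],[1,0,0,-11,0],[1,0,0,-12,0],[1,0,0,-12,0],[1,0,0,-12,0]]'
python3 - <<'E'
from h import *
f=cam('wrist'); P=cloud(f)
o=get_obs(); M=R.from_euler('xyz',o['tool_rot']).as_matrix(); L=(P-o['ee_pos'])@M
for a in (.03,.04,.05,.06):
    m=(L[...,0]>a)&(L[...,0]<a+.01)&(abs(L[...,1])<.012)&(L[...,2]>-.06)&(L[...,2]<0)&(f['z_map']>0); print(L[m].mean(0).round(4),L[m].min(0).round(4))
t=cam('top'); P=cloud(t)
m=(P[...,2]>.006)&(P[...,2]<.06)&(P[...,0]>.49)&(P[...,0]<.54)&(P[...,1]<-.3)&(P[...,1]>-.35);q=P[m];print('adapter',len(q),(q.min(0)+q.max(0))/2,q.max(0)); 
m=(P[...,2]>.102)&(P[...,2]<.112)&(P[...,0]>.49)&(P[...,0]<.57)&(P[...,1]<-.15)&(P[...,1]>-.23);q=P[m];print('rim',len(q),q.min(0),q.max(0))
to(.470,-.270,.25,129)
E
```

```text
time_s: 8.37
ee_pos: [0.4904, -0.1408, 0.2551]
tool_rot: [3.141, 0.0, 2.252]
contact_force: [1.2, 0.2, -1.3]
width: 0.0108
finger_force: 78.1
[ 0.0353  0.0004 -0.0313] [ 0.03   -0.0056 -0.0355]
[ 0.0453  0.0004 -0.0384] [ 0.04   -0.0056 -0.0431]
[ 0.0554  0.0004 -0.0447] [ 0.05   -0.0056 -0.0491]
[ 0.0654  0.0005 -0.05  ] [ 0.06   -0.0055 -0.0536]
adapter 103 [ 0.51604236 -0.32611163  0.02123438] [ 0.52582714 -0.31392601  0.03642665]
rim 131 [ 0.50629652 -0.22408631  0.10204681] [ 0.5623981  -0.18869658  0.1118619 ]
shift [-8.8  -9.7   0.41] turn 0.01 tilt [-1.7996e+02 -8.0000e-02] t 8.47
```

```bash
python3 -m creep '[[1,-0.7,-0.7,0,0],[1,-2,-2.2,0,0],[1,-4,-4.4,0,0],[1,-6,-6.6,0.1,0],[1,-7.8,-8.6,0.5,0],[1,-8.6,-9.5,2,0],[1,-8.8,-9.7,4.5,0],[1,-8.8,-9.7,8,0],[1,-8.8,-9.7,11.5,0],[1,-8.8,-9.7,14,0],[1,-8.8,-9.7,15.2,0],[1,-8.8,-9.7,15.6,0],[1,-8.8,-9.7,15.6,0],[1,-8.8,-9.7,15.6,0]]'
python3 - <<'E'
from h import *
s=cam('side'); t=cam('top')
o=get_obs(); M=R.from_euler('xyz',o['tool_rot']).as_matrix(); tip=o['ee_pos']+M@[-.0713,0,.0499]; print('tip',tip)
for n,f in(('s',s),('t',t)): print(n,proj(f,tip),proj(f,(.515,-.3255,.034))); np.savez(n+'3.npz',**f)
k=8
u=cv2.resize(s['image'][275:345,372:422],None,fx=k,fy=k,interpolation=2);v=cv2.resize(t['image'][210:280,400:450],None,fx=k,fy=k,interpolation=2)
x=np.hstack([u,v]); print(x.shape); cv2.imwrite('pics/a1.png',x[...,::-1])
E
```

```text
time_s: 9.63
ee_pos: [0.4705, -0.2706, 0.0997]
tool_rot: [3.142, 0.0, 2.252]
contact_force: [0.2, 0.4, -0.2]
width: 0.0106
finger_force: 78.1
tip [ 0.51576226 -0.32616636  0.05047261]
s (np.float64(399.09890506365565), np.float64(297.2089148299335)) (np.float64(397.8163945168858), np.float64(305.9840230418762))
t (np.float64(435.42700000594243), np.float64(245.45934199725357)) (np.float64(433.23228343732194), np.float64(247.7118762071164))
(560, 800, 3)
```

View pics/a1.png

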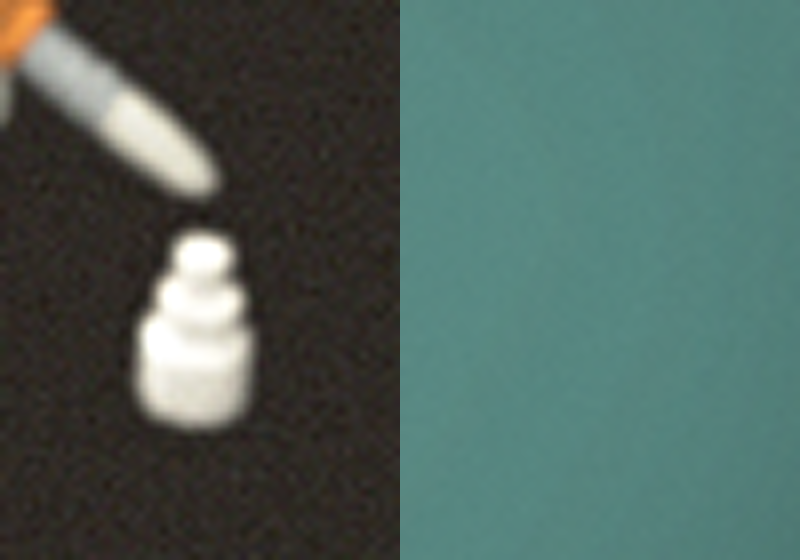

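```bash
python3 -c "
from h import *
s=dict(np.load('s3.npz')); t=dict(np.load('top0.npz'))
print('adapter side ray',ray(s,397.4,305.4,.034)); print('tip side',ray(s,398.5,297.6,.0495))
# top: contour of bright blob
g=cv2.cvtColor(t['image'],cv2.COLOR_RGB2GRAY)[236:262,418:444]; m=cv2.moments((g>110).astype(np.uint8),True); c=(418+m['m10']/m['m00'],236+m['m01']/m['m00']); print(c, ray(t,*c,.015), proj(t,(.515,-.3255,.034)),proj(t,(.515,-.3255,0)))
P=cloud(t)[236:262,418:444]; v,u=np.nonzero(P[...,2]>.0315); print('top pts',len(u),u.mean()+418,v.mean()+236,ray(t,u.mean()+418,v.mean()+236,.034))
cv2.imwrite('pics/a2.png',cv2.resize(t['image'][236:262,418:444],None,fx=16,fy=16,interpolation=2)[...,::-1])
"
```

```text
adapter side ray [ 0.51557925 -0.32379913  0.034     ]
tip side [ 0.51527657 -0.32537404  0.0495    ]
(429.5882352941176, 249.10084033613447) [ 0.5159634  -0.32228661  0.015     ] (np.float64(433.23228343732194), np.float64(247.7118762071164)) (np.float64(429.71911324955914), np.float64(251.42730784518216))
top pts 23 431.5652173913044 247.30434782608697 [ 0.5153545  -0.32237348  0.034     ]
```

View pics/a2.png

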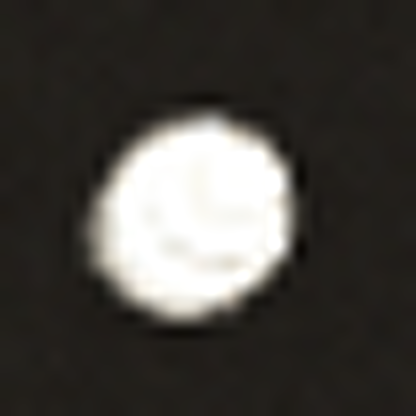

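Side view: tip at (398,298), adapter top at (397.4,305.4); top view blob centred (429.6,249.1). Adapter lies ~2.5 mm in +y of the tip; correct and lower gently.

```bash
python3 -m creep '[[1,0.1,0.08,0,0],[1,0.19,0.16,0.3,0],[1,0.19,0.16,0.8,0],[1,0.19,0.16,1.2,0],[1,0.19,0.16,1.35,0],[1,0.19,0.16,1.35,0],[1,0.19,0.16,1.35,0]]'; python3 -c "
from h import *
for i in range(2): s=cam('side'); print(get_obs()['contact_force'],get_obs()['ee_pos'])
cv2.imwrite('pics/a3.png',cv2.resize(s['image'][275:345,372:422],None,fx=8,fy=8,interpolation=2)[...,::-1])"
```

```text
time_s: 10.32
ee_pos: [0.4704, -0.2677, 0.0856]
tool_rot: [-3.142, -0.0, 2.252]
contact_force: [-0.1, -0.4, -0.7]
width: 0.0105
finger_force: 78.1
[-0.21530675  0.31995298 -0.77907614] [ 0.47043292 -0.26773541  0.0857763 ]
[ 0.52190759 -0.29977896  0.50426804] [ 0.47049614 -0.2677712   0.08585462]
```

View pics/a3.png

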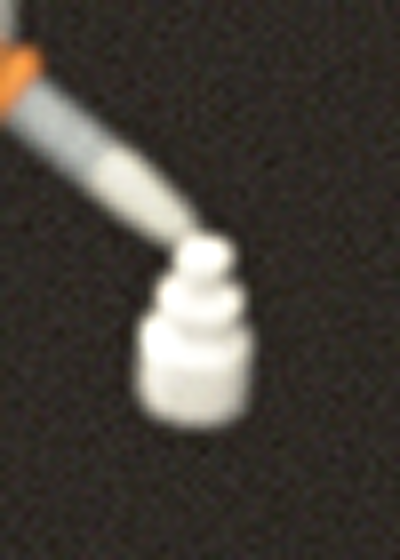

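Side crop: tip end around (198,231), just above the top face centred at (203,243) — nearly on centre. Nudge 1 mm forward and lower in small steps.

```bash
python3 -m creep '[[1,-0.1,0,0,0],[1,-0.1,0,0.1,0],[1,-0.1,0,0.2,0],[1,-0.1,0,0.2,0]]'; python3 -c "
from h import *
print(np.mean([(cam('side'),get_obs()['contact_force'])[1] for i in range(4)],0),get_obs()['ee_pos'])"
```

```text
time_s: 10.75
ee_pos: [0.4711, -0.2685, 0.0837]
tool_rot: [3.142, 0.0, 2.252]
contact_force: [0.2, -0.0, 1.3]
width: 0.0108
finger_force: 78.0
[ 0.45470234 -0.12750171  1.0902657 ] [ 0.47111956 -0.26852817  0.08385315]
```

```bash
python3 -m creep '[[1,0,0,0.03,0],[1,0,0,0.07,0],[1,0,0,0.07,0]]'; python3 -c "
from h import *
print(np.mean([(cam('side'),get_obs()['contact_force'])[1] for i in range(4)],0),get_obs()['ee_pos'])"
```

```text
time_s: 11.2
ee_pos: [0.4711, -0.2685, 0.0832]
tool_rot: [3.142, 0.0, 2.252]
contact_force: [-0.2, 0.2, 3.8]
width: 0.0108
finger_force: 78.2
[-0.62739724  0.5674673   4.25674611] [ 0.47113042 -0.26853942  0.0831895 ]
```

Firm but gentle contact (about 4 N). Lift straight and check the adapter numerically.

```bash
python3 -m creep '[[1,0,0,-0.3,0],[1,0,0,-1.2,0],[1,0,0,-3,0],[1,0,0,-6,0],[1,0,0,-9.5,0],[1,0,0,-13,0],[1,0,0,-15.5,0],[1,0,0,-16.7,0],[1,0,0,-16.7,0],[1,0,0,-16.7,0]]'
python3 - <<'E'
from h import *
s=cam('side'); P=cloud(s)[295:335,380:412]; m=(P[...,2]>.006)&(P[...,2]<.06); q=P[m]; print('adapter',q.min(0),q.max(0))
f=cam('wrist'); P=cloud(f)
o=get_obs(); M=R.from_euler('xyz',o['tool_rot']).as_matrix(); L=(P-o['ee_pos'])@M
for a in (.03,.04,.05,.06,.07):
    m=(L[...,0]>a)&(L[...,0]<a+.01)&(abs(L[...,1])<.012)&(L[...,2]>-.06)&(L[...,2]<0)&(f['z_map']>0); print(L[m].mean(0).round(4),L[m].min(0).round(4),L[m].max(0).round(4))
to(.5303,.0036,.25,198.7)
E
```

```text
time_s: 12.23
ee_pos: [0.4711, -0.2685, 0.2506]
tool_rot: [3.141, 0.001, 2.252]
contact_force: [-0.4, 0.8, -1.1]
width: 0.0106
finger_force: 78.1
adapter [ 0.50361033 -0.33550129  0.00605879] [ 0.52362709 -0.31550373  0.0334726 ]
[ 0.0352  0.0003 -0.0311] [ 0.03   -0.0057 -0.0352] [ 0.04    0.0063 -0.0241]
[ 0.0453  0.0003 -0.0381] [ 0.04   -0.0056 -0.0425] [ 0.05    0.0063 -0.0322]
[ 0.0554  0.0004 -0.0445] [ 0.05   -0.0056 -0.0483] [ 0.06    0.0063 -0.0386]
[ 0.0654  0.0004 -0.0498] [ 0.06   -0.0055 -0.0539] [ 0.07    0.0063 -0.0379]
[ 0.0712  0.0004 -0.0483] [ 0.07   -0.0043 -0.0516] [ 0.0725  0.005  -0.0446]
shift [17.36 21.74 -0.06] turn -69.69 tilt [-1.7998e+02 -8.0000e-02] t 12.33
```

```bash
python3 -m creep '[[1,0.8,1,0,-4],[1,2.4,3,0,-11],[1,4.4,5.5,0,-18],[1,6.4,8,0,-25],[1,8.5,10.6,0,-32],[1,10.6,13.3,0,-39],[1,12.6,15.8,0,-46],[1,14.6,18.3,0,-53],[1,16.2,20.3,0,-60],[1,17,21.3,0,-66],[1,17.35,21.75,0,-69.7],[1,17.35,21.75,0,-69.7],[1,17.35,21.75,0,-69.7]]'; python3 -c "
from h import *
cam('top');to(.5302,.0035,.0690,198.7)"
```

```text
time_s: 13.42
ee_pos: [0.5305, 0.0034, 0.2492]
tool_rot: [3.141, -0.001, -2.817]
contact_force: [0.5, -0.2, -0.4]
width: 0.0104
finger_force: 78.0
shift [-0.02  0.05 18.04] turn -0.14 tilt [ 1.7997e+02 -7.0000e-02] t 13.47
```

```bash
python3 -m creep '[[1,0.02,0,1.5,0],[1,0.02,0,4.5,0],[1,0.02,0,8,0],[1,0.02,0,11.5,0],[1,0.02,0,14.5,0],[1,0.02,0,16.3,0],[1,0.02,0,17,0],[1,0.02,0,17.4,0],[1,0.02,0,17.7,0],[1,0.02,0,17.9,0],[1,0.02,0,17.9,0],[1,0.02,0,17.9,0]]'; python3 -c "
from h import *
print(np.mean([(cam('side'),get_obs()['contact_force'])[1] for i in range(3)],0),get_obs()['ee_pos'])"
```

```text
time_s: 14.47
ee_pos: [0.5311, 0.0031, 0.0718]
tool_rot: [-3.141, 0.001, -2.815]
contact_force: [-0.1, -0.1, -0.6]
width: 0.0107
finger_force: 78.0
[ 0.36391772  0.24586539 -0.54919142] [0.53096647 0.00315857 0.0716126 ]
```

```bash
python3 -m creep '[[1,0.05,0,0.1,0],[1,0.05,0,0.2,0],[1,0.05,0,0.25,0],[1,0.05,0,0.25,0]]'; python3 -c "
from h import *
print(np.mean([(cam('side'),get_obs()['contact_force'])[1] for i in range(3)],0),get_obs()['ee_pos'])"
```

```text
time_s: 14.95
ee_pos: [0.5301, 0.0031, 0.0686]
tool_rot: [3.141, 0.0, -2.815]
contact_force: [-0.7, 2.4, 1.5]
width: 0.0107
finger_force: 78.3
[-0.23752125  1.86391804  1.47349004] [0.53013205 0.00313704 0.06859554]
```

```bash
python3 -m creep '[[1,0,0.04,0,0],[1,0,0.04,0,0],[0.8,0,0.04,0,0],[0.7,0,0.04,0,0],[0.6,0,0.04,0,0],[0.3,0,0.04,0,0],[0,0,0.04,0,0],[0,0,0.04,0,0],[0,0,0.04,0,0],[0,0,0.04,0,0]]' 20; python3 -m creep '[[0,0,0,-0.5,0],[0,0,0,-2,0],[0,0,0,-5,0],[0,0,0,-8.5,0],[0,0,0,-11.5,0],[0,0,0,-13.2,0],[0,0,0,-13.2,0],[0,0,0,-13.2,0]]'
python3 - <<'E'
from h import *
f=cam('wrist'); save(f,'w5.png'); P=cloud(f)
hsv=cv2.cvtColor(f['image'],cv2.COLOR_RGB2HSV)
m=(hsv[...,1]>90)&(hsv[...,0]<22)&(P[...,2]>.03)&(P[...,2]<.14)&(abs(P[...,0]-.53)<.12)&(abs(P[...,1])<.07); q=P[m]
c=q.mean(0);u=np.linalg.svd(q-c,full_matrices=False)[2][0];u*=np.sign(u[0]); t=(q-c)@u
print(len(q),c,u,np.degrees(np.arctan2(u[1],u[0])),np.percentile(t,[1,99]))
print('ends',c+u*np.percentile(t,1),c+u*np.percentile(t,99), 'at seat',c+u*((.53-c[0])/u[0]))
t=cam('top'); save(t,'t5.png'); P=cloud(t)
for lo,hi in((.09,.1),(.115,.2)):
    m=(P[...,2]>lo)&(P[...,2]<hi)&(P[...,0]>.48)&(P[...,0]<.6)&(P[...,1]<-.15)&(P[...,1]>-.26);q=P[m];print(lo,len(q),q.mean(0),q.min(0),q.max(0))
E
```

```text
time_s: 15.93
ee_pos: [0.5301, 0.0034, 0.0686]
tool_rot: [-3.142, 0.0, -2.815]
contact_force: [0.4, -0.1, 0.2]
width: 0.0856
finger_force: 0.0
time_s: 16.6
ee_pos: [0.5304, 0.0033, 0.2015]
tool_rot: [-3.141, 0.002, -2.815]
contact_force: [-0.3, 0.1, -0.3]
width: 0.0856
finger_force: 0.0
2020 [ 0.50445183 -0.0048596   0.09314837] [ 0.78367458  0.26446399 -0.56206134] 18.647820633982906 [-0.05023303  0.07394711]
ends [ 0.46508548 -0.01814443  0.12138241] [0.5624023  0.01469675 0.05158556] at seat [0.53       0.00376206 0.07482489]
0.09 568 [ 0.53230548 -0.19017189  0.09604573] [ 0.5057502  -0.21324863  0.09108398] [ 0.55617046 -0.16685016  0.09999967]
0.115 566 [ 0.55949328 -0.22624188  0.14140892] [ 0.53629107 -0.24497471  0.11518704] [ 0.58245159 -0.20537799  0.17140988]
```

View pics/w5.png

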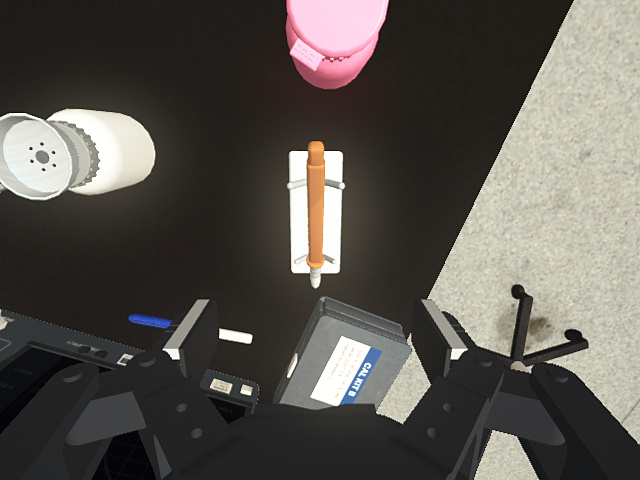

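Brush is back to within 0.5 mm of its original lie in both cradles; bottle and lid are unmoved. Check clearance to the instrument behind the lid.

```bash
python3 - <<'E'
from h import *
P=cloud(dict(np.load('top0.npz')))
m=(P[...,2]>.015)&(P[...,2]<.4)&(P[...,0]>.6)&(P[...,1]<-.15)&(P[...,1]>-.35); q=P[m]; i=q[:,0].argmin(); print(q[i],q[:,0].min(),q[:,2].max(), np.percentile(q[:,0],[1,5]))
h=np.array([np.cos(np.radians(-51)),np.sin(np.radians(-51))]); c=np.array([.5305,-.190])
x,y=c+h*.090; print(x,y); to(x,y,.25,129)
E
```

```text
[ 0.70959666 -0.31548767  0.05142684] 0.7095966641049478 0.23101090387445122 [0.71377005 0.72351165]
0.5871388351944853 -0.2599431365311274
shift [  3.01 -26.79  -5.02] turn 69.71 tilt [ 1.7997e+02 -6.0000e-02] t 16.7
```

```bash
python3 -m creep '[[0.5,0,0,-1,0],[1,0,-0.5,-3,4],[1,0.2,-2,-5,11],[1,0.5,-4.5,-5,18],[1,0.8,-7.5,-5,25],[1,1.2,-10.5,-5,32],[1,1.6,-13.5,-5,39],[1,1.9,-16.5,-5,46],[1,2.2,-19.5,-5,53],[1,2.5,-22.5,-5,60],[1,2.8,-25,-5,66],[1,3,-26.4,-5,69.7],[1,3,-26.8,-5,69.7],[1,3,-26.8,-5,69.7]]'; python3 -m creep '[[1,0,0,1,0],[1,0,0,3,0],[1,0,0,6,0],[1,0,0,8,0],[1,0,0,9,0],[1,0,0,9,0],[1,0,0,9,0]]'; python3 -c "
from h import *
s=cam('side'); cv2.imwrite('pics/l1.png',cv2.resize(s['image'][130:310,300:480],None,fx=3,fy=3,interpolation=2)[...,::-1]); to(.5305+.629*.026,-.19-.777*.026,.159,129)"
```

```text
time_s: 17.87
ee_pos: [0.5874, -0.2606, 0.2491]
tool_rot: [-3.141, -0.002, 2.253]
contact_force: [0.6, 0.3, 0.0]
width: 0.0002
finger_force: 0.0
time_s: 18.45
ee_pos: [0.5876, -0.2594, 0.1611]
tool_rot: [3.142, -0.0, 2.253]
contact_force: [0.2, 0.1, -0.7]
width: 0.0
finger_force: 0.0
shift [ 6.44 -0.07  0.27] turn 0.08 tilt [1.7997e+02 6.0000e-02] t 18.5
```

View pics/l1.png

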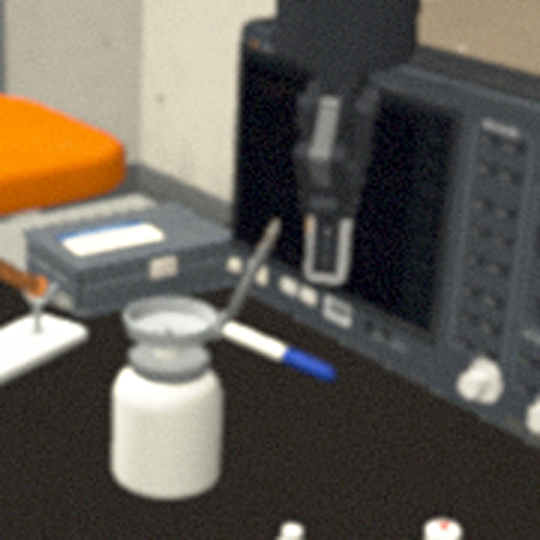

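Side crop: closed fingertips at (328,280), behind the leaning lid (edge at (275,222)). Push the lid forward slowly.

```bash
python3 -m creep '[[1,0.5,0,0.1,0],[1,1.2,0,0.2,0],[1,1.8,0,0.2,0],[1,2.3,0,0.2,0],[1,2.7,0,0.2,0],[1,3.1,0,0.2,0],[1,3.5,0,0.2,0],[1,3.9,0,0.2,0],[1,4.3,0,0.2,0],[1,4.7,0,0.2,0],[1,5.1,0,0.2,0],[1,5.5,0,0.2,0],[1,5.9,0,0.2,0],[1,6.2,0,0.2,0],[1,6.4,0,0.2,0],[1,6.4,0,0.2,0],[1,6.4,0,0.2,0],[1,6.4,0,0.2,0],[1,6.4,0,0.2,0]]'; python3 - <<'E'
from h import *
s=cam('side'); P=cloud(s); Q=P[195:300,330:402].reshape(-1,3)
q=Q[(Q[:,0]<.6)&(Q[:,1]<-.14)]
for lo,hi in((.01,.06),(.09,.105),(.105,.12),(.12,.135)):
    t=q[(q[:,2]>lo)&(q[:,2]<hi)]; print(lo,len(t),t.mean(0).round(4) if len(t) else '',t.min(0).round(4) if len(t) else '',t.max(0).round(4) if len(t) else '')
print(get_obs()['contact_force'])
E
```

```text
time_s: 20.08
ee_pos: [0.5474, -0.2105, 0.1585]
tool_rot: [-3.142, 0.0, 2.252]
contact_force: [-0.9, -0.1, 0.2]
width: 0.0
finger_force: 0.0
0.01 901 [ 0.5136 -0.2114  0.0359] [ 0.4942 -0.2259  0.01  ] [ 0.5566 -0.172   0.06  ]
0.09 140 [ 0.5177 -0.2084  0.1001] [ 0.5023 -0.2246  0.0942] [ 0.5572 -0.1776  0.105 ]
0.105 427 [ 0.525  -0.1959  0.1103] [ 0.5001 -0.2249  0.1051] [ 0.5551 -0.1573  0.1129]
0.12 0   
[ 0.68459277 -0.51508734  0.05302528]
```

Lid is flat (top ~0.112 m) and the bottle has not shifted. Withdraw and verify.

```bash
python3 -m creep '[[1,0,0,-1,0],[1,0,0,-3,0],[1,0,0,-6,0],[1,0,0,-9,0],[1,5,0,-11,0],[1,9,0,-12,0],[1,13,0,-12,0],[1,16,0,-12,0],[1,17,0,-12,0],[1,17,0,-12,0],[1,17,0,-12,0],[1,17,0,-12,0]]'
python3 - <<'E'
from h import *
s=cam('side'); P=cloud(s)
cv2.imwrite('pics/fin.png',s['image'][150:350,180:480][...,::-1].repeat(2,0).repeat(2,1))
for k,(a,b,c,d) in {'ad':(384,300,410,332),'term':(435,298,460,330)}.items():
    Q=P[b:d,a:c].reshape(-1,3); q=Q[(Q[:,2]>.006)&(Q[:,2]<.06)]; print(k,q.min(0),q.max(0))
Q=P[195:300,330:402].reshape(-1,3); q=Q[(Q[:,0]<.6)&(Q[:,1]<-.14)]; print('disp top',np.sort(q[:,2])[-20:].round(4)[[0,10,19]]); print(get_obs()['time_s'])
E
```

```text
time_s: 21.13
ee_pos: [0.4411, -0.0789, 0.2788]
tool_rot: [3.141, 0.001, 2.251]
contact_force: [0.6, -0.4, -0.2]
width: -0.0001
finger_force: 0.0
ad [ 0.50335939 -0.33556911  0.00625954] [ 0.5246626  -0.31541579  0.0335122 ]
term [ 0.57681746 -0.37498185  0.00600716] [ 0.59477765 -0.35401372  0.03271291]
disp top [0.4448 0.4448 0.4448]
21.1833
```

View pics/fin.png

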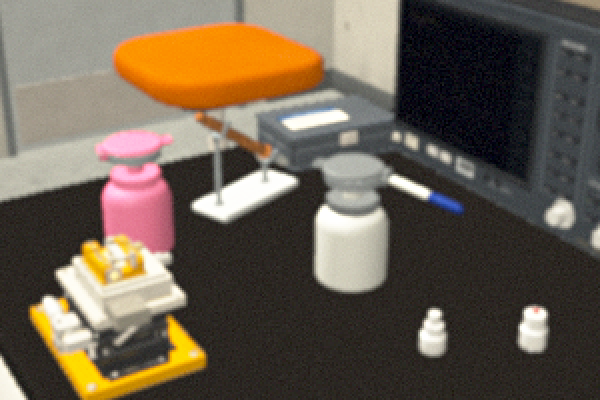

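The final view shows the lid shut on the white bottle (355,170), the brush in its rest (235,135), and both fittings still standing at (433,332) and (534,330). Handing in.

```bash
python3 -c "
from rig import *
print(job_done())"
```

```text
the job is handed in; nothing more can be done
None
```

The job is handed in after about 21 s of robot time, with no verdict returned. I dipped the brush and pushed the dish to the bottom (about 10 N), dabbed the adapter top at about 4 N, laid the brush back in both cradles, and shut the lid. The adapter and termination are standing where they were.

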